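# Load the detergent cartridge and lock its dial

## Task

Take the detergent cartridge that has the bar-shaped dial on top, holding it by its body and never lifting it by the dial, keep it upright, and set it fully down in the walled bay of the dosing unit, without dropping it. Let go of it, then turn its dial clockwise (seen from above) all the way to its end stop to lock it, and leave the cartridge seated and everything else on the worktop where it is.

Things in the scene. Friction and masses are not known exactly. Their poses are not given: they have to be found in the camera images.
- cartridge: Loose white plastic box-shaped detergent cartridge, 84 mm long (its x) by 60 mm wide (its y) by 52 mm tall, 0.25 to 0.5 kg, standing upright on the worktop. Origin: centre of its underside, z up. On top, at the centre, sits the grey dial, whose top is 80 mm above the underside. It may go into the bay either way round (half a turn does not matter).
- grip_bar: Grey bar grip of the dial, 42 mm long (its x) by 14 mm thick (its y) by 24 mm tall. Origin: centre of the bar's underside, on the dial's axis, 56 mm above the cartridge's underside (below it a 50 mm disc, 4 mm thick, turns with it). Its x axis lies along the bar and turns with the dial.
- dial (a joint): Angle of the dial on the cartridge, rad: it grows as the dial is turned clockwise seen from above, from 0 (open stop) to 2.4 (locked, end stop). It starts between 0 and 1.2, so 1.2 to 2.4 rad have to be turned. Friction about 0.06 N m holds it where it is left; no spring. The bay's walls keep the cartridge from turning along.
- dock: Dosing unit fixed to the worktop: white base plate 130 by 140 by 8 mm, with a rectangular bay of low grey plastic walls on it and a white pump housing (22 mm deep, 140 mm wide, 40 mm tall) along its +x side, whose near face is 53 mm from the bay's centre. Origin: on the worktop below the bay's centre; z up.
- bay (a point): Centre of the bay's floor, 8 mm above the worktop. The bay is 91 mm inside along its x and 67 mm along its y; its walls are 5 mm thick and rise 12 mm above this floor, so the seated cartridge has 3.5 mm of play on every side.
- spare: Bystander: a white cartridge of the same box size (84 by 60 by 52 mm) but with only a small round cap (24 mm across, 6 mm tall), no dial. Origin: centre of the underside.
- jar: Bystander: upright white screw-top jar with a grey cap, 72 mm across, 85 mm tall. Origin: centre of the underside.
- cup: Bystander: small white open dosing cup, 60 mm across the rim, 45 mm tall. Origin: centre of the underside.
- brush: Bystander: flat stain brush lying flat, 190 mm long along its x, 42 mm wide, 20 mm tall. Origin: centre of the underside.
- softener: Bystander: tall white bottle, 84 mm across, 210 mm tall. Origin: centre of the underside.
- bleach: Bystander: white bottle with grey cap, 72 mm across, 170 mm tall. Origin: centre of the underside.
- tin: Bystander: steel can, 66 mm across, 110 mm tall. Origin: centre of the underside.

How it is judged:
By the outcome, as a careful person would: the job done as asked, in the order asked, and still so for the second after the job is handed in, with the robot touching nothing.
It also fails if it takes over 58 s, if anything falls off the work surface, if the arm or the gripper's body presses on something with over 40 N, if the wrist force passes 120 N, or if a joint passes its speed limit or range.

## Robot

A 6-joint arm with a two-finger parallel gripper is mounted at the origin on the work surface. World frame = base frame: x ahead of the robot, y to its left, z up, the work surface at z = 0. Lengths are in m, angles in rad, forces in N, time in s.
With the tool pointing down it reaches from about 0.275 to 0.85 m from the base axis. Payload 19 kg.
Tool frame: the origin (TCP) lies midway between the tips of the shut fingers; the grasp point (between the pads) lies robot.pinch_z behind it (robot.pinch_z is the distance from the TCP to the grasp point, in m); z points along the fingers, y is the line along which they close (so a half turn about z gives the same grasp; the last joint's range is limited). The gripper opens to 85 mm and grips with 20 to 120 N. Pads are 22 mm wide; open, the fingers measure 114 mm over their backs; the gripper's body (76 mm by 85 mm) begins 54 mm behind the grasp point. The pads swing forward as they close: fully open they stand 13 mm farther back than shut.
Start: joints at [1.128, 0.15, 1.437, -0, 1.554, -0.134], TCP at [0.175, 0.548, 0.231] pointing down, gripper open.
Joint ranges: [-2.8, 2.8], [-0.68, 2.1], [0.12, 2.68], [-1.39, 4.53], [0.16, 2.79], [-2.81, 2.81]. Speed limits (rad/s): [1.89, 1.89, 2.22, 3.01, 3.01, 3.01].

## Interface

Orientations are given as a rotation vector (axis times angle).
In Python, from plant import robot, vision, finder gives the robot as it stands. The module is installed in compiled form; this text tells all that it offers.
- The arm moves only by the tool send_rows, never from a script. Its argument "rows" is a list of rows, each a list of 7 numbers: the shift along the tool's x, y, z in cm, then the turn, a rotation vector about the tool's x, y, z in degrees, then the opening, from -1 (shut) to 1 (fully open). A call has 1 to 12 rows; each row is the pose to reach, as a shift and turn from the pose commanded when the call began, along the tool's axes at that moment; what a row does not reach only later rows make up. A row lasts 1/12 s, in which the tool goes at most 41.7 mm and 7.16 degrees, less where a joint would pass 70% of its speed; a pose out of reach is approached as far as the arm can. A call with a gripper value outside its range is refused whole. The fingers move at their own pace and stop on an object; "grip_force" is the grip in N (left out, the last holds). Time passes only in rows, so rows that repeat a pose let the fingers close. It gives the time, the measured TCP pose, the force, the opening and the grip force at its end, in the units of the state.
- robot.read_state(): the state, without advancing time (a new reading comes with each control period).
- vision.camera(name): name is "scene" or "top" or "wrist"; returns a dict with "pixels" (400x640x3 uint8, red, green, blue), "range_z" (400x640 float32, m along the optical axis (not along the pixel's ray), 0 where there is no reading), "camera_matrix" (3x3 intrinsics, pixels), "origin" and "orientation" of the camera in the world. Camera axes: x right, y up, looking along -z (the intrinsics and any distortion apply to the point x, -y, -z); pixel columns grow to the right and rows downward; lengths in m; the calibration is good to about 2 mm. The wrist camera is an equidistant fisheye: a pixel r from the principal point sees the ray r / f radians off the axis. A picture is of the moment at which its call begins.
- robot.job_done(): hands the job in; it is judged then, once.
Trained networks look in a picture, given as the dict that the camera call returned (one of the last four; its "shot" number tells which), for a name from the list of things; names that differ only in an ending like _2 or _b are one class to them, and where a whole thing is asked for, a point or a joint stands for the part that bears it (a point fixed in the world has none). Each returns a list of dicts, best first, with "p" (0 to 1); they miss things now and then, are a little off and sometimes report something else, mostly with a low value. They report only what shows in the picture. A call takes as long as a camera call.
- finder.search_frame(name, picture): "position" ([row, column] in pixels, amid what is visible of it).
- finder.mark_of(name, picture): "position" ([row, column] in pixels: a listed point, or the origin of a listed thing).
The state is a dict: "t": time; "qpos": joint angles; "joint_vel": joint speeds; "joint_efforts": joint torques, N m; "tcp_pos": TCP position; "ee_rot": TCP orientation; "ft_force": force on the tool from outside, world axes, zero at the start; "moment": the same for the moment, N m; "gripper_width": opening from 0.0 (shut) to 1.0 (fully open); "gripper_force": force on a finger pad.
Only numpy, scipy, OpenCV 4.12 (cv2) and the standard library are available. Lean on these libraries where they do the work, as an engineer would, in place of code of your own. Each camera call takes 0.05 s, during which the arm holds its last target. There are 200 camera calls.

## Working session

There is one attempt and no reset: what is moved stays moved. The work goes in short steps, Python scripts to look and compute and a tool call to move; the robot and the scene stay as the last step left them, time stands still between calls to the robot, and variables do not carry over. Pictures are saved under pics/ and viewed, at most 10 in all, crops included, and the job is handed in when it is done.

Besides the shell and the picture viewer there is one more tool, called after "Call:" as name([rows], argument=value, ...), one row to a line, values as JSON. send_rows: Moves the arm, as the interface text tells. Its arguments: {"type":"object","properties":{"rows":{"type":"array","items":{"type":"array","items":{"type":"number"}}},"grip_force":{"type":"number"}},"required":["rows"]}

```bash
mkdir -p pics; cat > h.py <<'E'
import numpy as np, cv2
from plant import robot, vision, finder
from scipy.spatial.transform import Rotation as R
def ori(c):
    o=np.array(c["orientation"],float)
    if o.shape==(3,3): return o
    return (R.from_rotvec(o) if o.size==3 else R.from_quat(o)).as_matrix()
def world(c,rows,cols,z=None):
    K=np.array(c["camera_matrix"]); rows=np.asarray(rows,float); cols=np.asarray(cols,float)
    x=(cols-K[0,2])/K[0,0]; y=(rows-K[1,2])/K[1,1]
    d=np.stack([x,-y,-np.ones_like(x)],-1)@ori(c).T
    o=np.array(c["origin"])
    if z is None:
        r=c["range_z"][rows.astype(int),cols.astype(int)]
        return o+d*r[...,None]
    return o+d*((z-o[2])/d[...,2])[...,None]
def cloud(c):
    r,cc=np.mgrid[0:400,0:640]; return world(c,r,cc)
def save(c,n): cv2.imwrite("pics/"+n,c["pixels"][...,::-1])
E
python3 - <<'E'
from h import *
s=robot.read_state(); print(s, robot.pinch_z)
for n in ["top","scene"]:
    c=vision.camera(n); save(c,n+"1.png"); print(n,c["origin"],c["orientation"],c["camera_matrix"])
    for k in ["cartridge","grip_bar","dock","bay","spare"]:
        for f in (finder.search_frame,finder.mark_of):
            for d in f(k,c)[:2]: 
                p=d["position"]; print(k,f.__name__,np.round(p,1),round(d["p"],2),np.round(world(c,p[0],p[1]),3))
E
```

```text
{'t': 0.0, 'qpos': array([ 1.12802762e+00,  1.50991384e-01,  1.43800087e+00,  4.69800901e-05,
        1.55377567e+00, -1.34001067e-01]), 'joint_vel': array([ 0.00242612,  0.00038498,  0.00158101,  0.00040467, -0.00161287,
        0.0009129 ]), 'joint_efforts': array([ 6.90093875e-03, -7.13057041e+01, -5.70895171e+01,  4.40123067e-04,
        8.77456740e-03, -1.47963988e-04]), 'tcp_pos': array([0.17464102, 0.54760013, 0.2306874 ]), 'ee_rot': array([-4.83029595e-01, -3.10385257e+00,  1.74868496e-03]), 'ft_force': array([-0.64612082, -0.38347884,  0.13053859]), 'moment': array([ 0.01424304, -0.02991301, -0.0159508 ]), 'gripper_force': 0.0, 'gripper_width': 1.0026436646251284} 0.0187
top [ 0.39201927 -0.05520569  1.23046728] [ 0.13469303 -0.10345297 -1.54358465] [[467.70016369   0.         315.41560711]
 [  0.         467.70016369 199.83042913]
 [  0.           0.           1.        ]]
cartridge call [241.4 388.4] 0.96 [ 0.469 -0.211  0.08 ]
cartridge call [243.3 387.3] 0.64 [ 0.465 -0.209  0.077]
grip_bar call [240.9 387.7] 0.58 [ 0.47  -0.209  0.083]
dock call [218.6 223.6] 0.89 [0.52
[... 394 characters left out ...]
440.40938535   0.         323.06364723]
 [  0.         440.40938535 204.83062192]
 [  0.           0.           1.        ]]
cartridge call [173.  290.7] 0.65 [ 0.492 -0.199  0.052]
cartridge call [180.4 292.5] 0.97 [ 0.501 -0.188  0.037]
grip_bar call [165.4 291.7] 0.5 [ 0.476 -0.205  0.066]
grip_bar call [165.7 291.2] 0.51 [ 0.478 -0.206  0.066]
dock call [248.6 416.1] 0.75 [0.515 0.204 0.007]
dock call [246.1 417.1] 0.7 [0.508 0.204 0.009]
dock call [225.8 224.4] 0.48 [ 0.746 -0.224  0.063]
bay call [253.2 415.6] 0.84 [0.53  0.209 0.008]
bay call [250.6 418.1] 0.81 [0.519 0.211 0.008]
spare call [203.8 345.8] 0.76 [ 0.512 -0.007  0.052]
spare call [210.8 345.2] 0.94 [ 0.526 -0.     0.042]
```

View pics/top1.png

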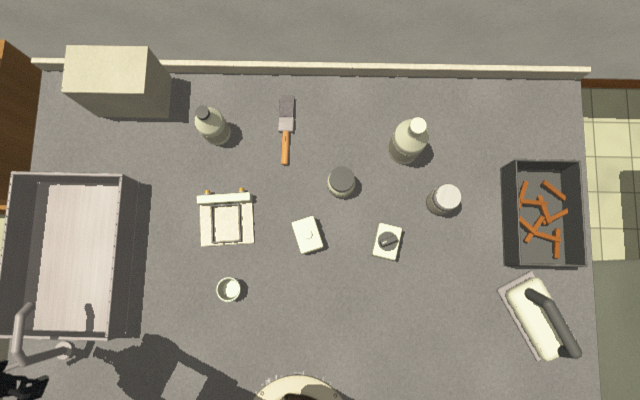

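View pics/scene1.png

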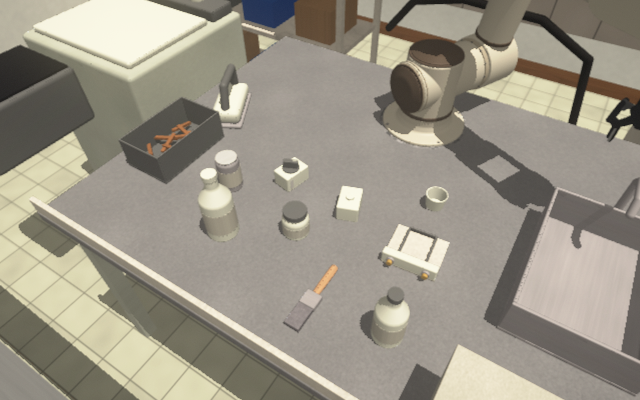

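```bash
cat > m.py <<'E'
from h import *
def rect(P,lo,hi,ctr,rad,name):
    m=(P[...,2]>lo)&(P[...,2]<hi)&(np.hypot(P[...,0]-ctr[0],P[...,1]-ctr[1])<rad)
    p=P[m][:,:2].astype(np.float32)
    if len(p)<10: print(name,"few",len(p)); return
    (cx,cy),(w,h),a=cv2.minAreaRect(p*1000)
    if w<h: w,h,a=h,w,a+90
    a=(a+90)%180-90
    print(name,len(p),"c",round(cx,1),round(cy,1),"size",round(w,1),round(h,1),"long axis deg",round(a,1),"zmed",round(float(np.median(P[m][:,2])),4))
E
python3 - <<'E'
from m import *
for n in ["top","scene"]:
    c=vision.camera(n); P=cloud(c)
    rect(P,.044,.053,(.47,-.208),.075,n+" box top")
    rect(P,.071,.09,(.47,-.208),.04,n+" bar")
    rect(P,.014,.026,(.517,.209),.064,n+" walls")
    rect(P,.032,.05,(.517,.209),.13,n+" housing")
    rect(P,.004,.011,(.517,.209),.11,n+" plate")
E
```

```text
top box top 308 c 473.4 -211.7 size 84.2 60.4 long axis deg -12.5 zmed 0.051
top bar 100 c 473.3 -211.9 size 42.6 13.6 long axis deg -67.0 zmed 0.0808
top walls 326 c 513.8 202.6 size 113.6 104.4 long axis deg -84.8 zmed 0.0202
top housing 481 c 579.2 209.7 size 138.6 32.7 long axis deg -85.6 zmed 0.0404
top plate 1763 c 520.0 207.8 size 214.4 210.3 long axis deg -84.7 zmed 0.0079
scene box top 202 c 472.9 -210.7 size 83.9 61.0 long axis deg -12.9 zmed 0.051
scene bar 79 c 472.1 -211.5 size 41.7 17.3 long axis deg -69.4 zmed 0.0791
scene walls 188 c 503.3 204.2 size 94.9 76.9 long axis deg 4.6 zmed 0.0199
scene housing 522 c 578.6 210.4 size 139.5 29.4 long axis deg -85.2 zmed 0.0395
scene plate 1308 c 518.2 209.6 size 213.7 198.1 long axis deg 55.1 zmed 0.0083
```

The top view shows the cartridge at about (241,388) with its bar dial, the spare beside it at (237,306), and the dock at (222,225) with its housing on the far side. The scene view agrees: cartridge (173,291), dock (250,416). Next I'll view the dock with the wrist camera on the way over.

```bash
cat >> h.py <<'E'
def plan(x,y,z,ydeg):
    "shift cm / turn deg in tool axes to reach pose pointing down with tool y at ydeg in world"
    s=robot.read_state(); A=R.from_rotvec(s["ee_rot"]).as_matrix()
    cur=np.degrees(np.arctan2(A[1,1],A[0,1]))
    ydeg=cur+(ydeg-cur+90)%180-90
    a=np.radians(ydeg); Y=np.array([np.cos(a),np.sin(a),0]); Z=np.array([0,0,-1.]); X=np.cross(Y,Z)
    B=np.stack([X,Y,Z],1)
    print("t",round(s["t"],2),"tcp",np.round(s["tcp_pos"]*1000,1),"ydeg now",round(cur,1),"shift cm",np.round((np.array([x,y,z])-s["tcp_pos"])@A*100,2),"turn",np.round(np.degrees((R.from_matrix(A.T@B)).as_rotvec()),1),"q6",round(s["qpos"][5],2),"q1",round(s["qpos"][0],2),"F",np.round(s["ft_force"],1))
E
python3 - <<'E'
from h import *
plan(.45,.21,.25,94.6)
E
```

```text
t 1.2 tcp [174.8 547.8 231.3] ydeg now 72.3 shift cm [-36.49 -23.82  -1.87] turn [ -0.   -0.  -22.3] q6 -0.13 q1 1.13 F [-0.6 -0.1 -0.5]
```

Call:
send_rows([
  [-36.5,-23.8,-1.9,0,0,-22.3,1],
  [-36.5,-23.8,-1.9,0,0,-22.3,1],
  [-36.5,-23.8,-1.9,0,0,-22.3,1],
  [-36.5,-23.8,-1.9,0,0,-22.3,1],
  [-36.5,-23.8,-1.9,0,0,-22.3,1],
  [-36.5,-23.8,-1.9,0,0,-22.3,1],
  [-36.5,-23.8,-1.9,0,0,-22.3,1],
  [-36.5,-23.8,-1.9,0,0,-22.3,1],
  [-36.5,-23.8,-1.9,0,0,-22.3,1],
  [-36.5,-23.8,-1.9,0,0,-22.3,1],
  [-36.5,-23.8,-1.9,0,0,-22.3,1],
  [-36.5,-23.8,-1.9,0,0,-22.3,1],
])

```text
t: 2.2
tcp_pos: [0.4531, 0.206, 0.2503]
ee_rot: [-0.119, 3.139, -0.002]
ft_force: [0.7, 1.5, -0.4]
gripper_width: 0.996
gripper_force: 0.0
```

```bash
cat >> h.py <<'E'
def wrist(c):
    K=np.array(c["camera_matrix"]); r,cc=np.mgrid[0:400,0:640]
    u=(cc-K[0,2])/K[0,0]; v=(r-K[1,2])/K[1,1]; th=np.hypot(u,v)+1e-9
    ok=th<1.4; t=np.tan(np.where(ok,th,0))/th
    d=np.stack([u*t,-v*t,-np.ones_like(u)],-1)
    P=np.array(c["origin"])+(d*c["range_z"][...,None])@ori(c).T
    P[~ok|(c["range_z"]<=0)]=9
    return P
E
python3 - <<'E'
from m import *
c=vision.camera("wrist"); save(c,"w1.png"); P=wrist(c); np.save("w1.npy",P)
print(c["origin"],c["camera_matrix"][0])
plan(.473,-.211,.25,77.5)
Q=P.reshape(-1,3)
for nm,PP in (("w",Q),("top",cloud(vision.camera("top")).reshape(-1,3))):
  for a in (4.0,4.6,5.2):
    t=np.radians(a); e=np.array([np.cos(t),np.sin(t)]); f=np.array([-e[1],e[0]]); o=np.array([.517,.209])
    u=(PP[:,:2]-o)@e; v=(PP[:,:2]-o)@f
    m=(PP[:,2]>.016)&(PP[:,2]<.024)&(abs(u)<.052)&(abs(v)<.055)
    q=lambda x:np.round(np.percentile(x,[.5,2,50,98,99.5])*1000,1)
    h=(PP[:,2]>.037)&(PP[:,2]<.044)&(abs(u-.064)<.04)&(abs(v)<.1)
    print(nm,a,m.sum(),"wall u",q(u[m]),"v",q(v[m]),"hous",h.sum(),q(u[h]),q(v[h]),np.median(PP[m,2]))
E
```

```text
[0.3765573  0.20022024 0.39302477] [309.70691629   0.         317.59857684]
t 2.25 tcp [451.6 207.9 250.2] ydeg now 94.4 shift cm [ 1.060e+00 -4.193e+01  4.000e-02] turn [-0.  -0.  16.9] q6 -1.37 q1 0.28 F [ 0.   1.8 -0.4]
w 4.0 981 wall u [-51.9 -51.8  37.2  49.1  49.5] v [-52.7 -46.8  -8.4  45.9  52.5] hous 1500 [46.8 47.5 57.2 68.5 68.9] [-72.3 -69.9  -4.   61.7  64.2] 0.019997927048748032
w 4.6 972 wall u [-51.9 -51.7  37.3  48.8  49.1] v [-51.9 -46.2  -7.   46.2  52.9] hous 1500 [47.  47.8 57.2 68.3 68.9] [-72.8 -70.5  -4.6  61.   63.5] 0.019995207998537823
w 5.2 973 wall u [-51.9 -51.5  37.   48.8  49. ] v [-52.4 -46.6  -6.5  45.7  52.4] hous 1500 [47.1 47.9 57.1 68.3 69.1] [-73.4 -71.2  -5.1  60.3  62.9] 0.020003807126306394
top 4.0 197 wall u [-51.7 -51.2  21.4  48.1  48.5] v [-43.5 -42.4 -16.9  34.   49.4] hous 370 [47.5 48.2 59.  69.1 70.2] [-72.8 -70.3  -2.9  62.3  64.6] 0.02053140763312067
top 4.6 196 wall u [-51.8 -51.2  22.   47.9  48.3] v [-43.1 -42.3 -16.1  34.2  49. ] hous 370 [47.8 48.  58.8 68.8 69.7] [-73.4 -71.   -3.6  61.7  64.1] 0.0204834327367448
top 5.2 193 wall u [-51.5 -50.6  22.5  47.8  48.1] v [-42.5 -42.3 -15.2  34.3  48.5] hous 370 [47.7 47.8 58.9 68.8 69.3] [-73.9 -71.6  -4.3  61.2  63.5] 0.02043545784036893
```

View pics/w1.png

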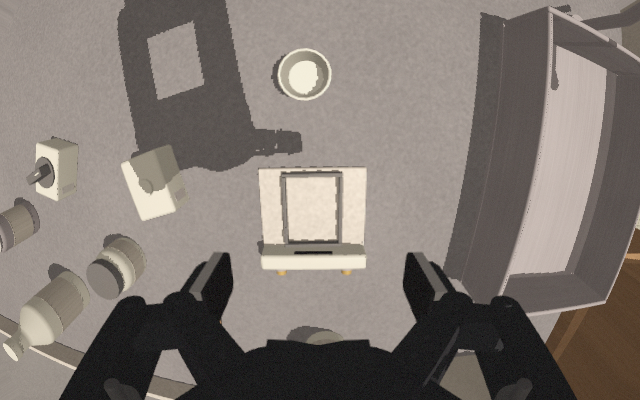

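The wrist view shows the empty dock bay at about (208,312), with the housing below it, and nothing in the way. I'll refine the bay pose from the saved cloud and start towards the cartridge.

```bash
python3 - <<'E'
from m import *
PP=np.load("w1.npy").reshape(-1,3)
o=np.array([.5116,.204])
q=lambda x:np.round(np.percentile(x,[.5,2,98,99.5])*1000,1)
m0=(PP[:,2]>.0385)&(PP[:,2]<.042)&(abs(PP[:,0]-.575)<.04)&(abs(PP[:,1]-.204)<.09)
(cx,cy),(w,h),a=cv2.minAreaRect((PP[m0][:,:2]*1000).astype(np.float32)); print("hous",cx,cy,w,h,a)
for a in (3.5,4,4.5,5,5.5):
    t=np.radians(a); e=np.array([np.cos(t),np.sin(t)]); f=np.array([-e[1],e[0]])
    u=(PP[:,:2]-o)@e; v=(PP[:,:2]-o)@f
    z=(PP[:,2]>.018)&(PP[:,2]<.022)
    m=z&(abs(u)<.0525)&(abs(v)<.044)
    i=(PP[:,2]>.006)&(PP[:,2]<.010)&(abs(u)<.045)&(abs(v)<.035)
    # wall strips
    ym=z&(abs(u)<.04)&(abs(v+.036)<.006); yp=z&(abs(u)<.04)&(abs(v-.036)<.006); xm=z&(abs(v)<.03)&(abs(u+.048)<.006); xp=z&(abs(v)<.03)&(abs(u-.046)<.006)
    print(a,"wall",q(u[m]),q(v[m]),"floor",q(u[i]),q(v[i]),"slopes",[round(float(np.degrees(np.polyfit(s[k],tt[k],1)[0])),2) for s,tt,k in((u,v,ym),(u,v,yp),(v,-u,xm),(v,-u,xp))],
      "mid",[round(float(tt[k].mean()*1000),1) for tt,k in((v,ym),(v,yp),(u,xm),(u,xp))])
E
```

```text
hous 575.5924072265625 208.94248962402344 22.343292236328125 137.484375 5.240559101104736
3.5 wall [-50.5 -50.3  50.1  50.8] [-39.2 -38.9  37.1  38. ] floor [-42.3 -40.7  43.2  44.7] [-33.9 -32.6  32.1  33.4] slopes [1.73, 2.05, 1.39, 1.25] mid [-36.5, 34.9, -48.1, 48.0]
4 wall [-50.3 -50.1  50.   50.5] [-38.9 -38.7  37.1  37.6] floor [-42.1 -40.7  43.3  44.8] [-33.9 -32.7  32.1  33.2] slopes [1.23, 1.55, 0.94, 0.91] mid [-36.5, 34.9, -48.1, 47.9]
4.5 wall [-50.2 -50.   49.9  50.5] [-39.  -38.7  36.9  37.4] floor [-42.1 -40.7  43.3  44.7] [-34.5 -33.   32.2  33.2] slopes [0.66, 1.07, 0.39, 0.55] mid [-36.5, 34.9, -48.0, 47.9]
5 wall [-50.4 -50.1  50.   50.6] [-39.2 -38.6  36.8  37.6] floor [-42.1 -40.7  43.2  44.6] [-34.2 -33.1  32.   33.1] slopes [0.19, 0.57, -0.1, -0.0] mid [-36.6, 34.9, -48.1, 47.9]
5.5 wall [-50.5 -50.2  50.   50.7] [-39.5 -38.8  36.4  37.4] floor [-42.  -40.8  43.1  44.5] [-34.2 -33.1  31.7  33. ] slopes [-0.31, 0.06, -0.56, -0.43] mid [-36.6, 34.9, -48.1, 48.0]
```

Call:
send_rows([
  [1.0,-42,0,0,0,16.9,1],
  [1.0,-42,0,0,0,16.9,1],
  [1.0,-42,0,0,0,16.9,1],
  [1.0,-42,0,0,0,16.9,1],
  [1.0,-42,0,0,0,16.9,1],
  [1.0,-42,0,0,0,16.9,1],
  [1.0,-42,0,0,0,16.9,1],
  [1.0,-42,0,0,0,16.9,1],
  [1.0,-42,0,0,0,16.9,1],
  [1.0,-42,0,0,0,16.9,1],
  [1.0,-42,0,0,0,16.9,1],
  [1.0,-42,0,0,0,16.9,1],
])

```text
t: 3.3
tcp_pos: [0.474, -0.2101, 0.2498]
ee_rot: [-0.339, -3.122, -0.001]
ft_force: [0.7, 0.5, -1.0]
gripper_width: 1.001
gripper_force: 0.0
```

```bash
python3 - <<'E'
from m import *
c=vision.camera("wrist"); save(c,"w2.png"); P=wrist(c)
rect(P,.049,.0535,(.473,-.211),.06,"box top")
rect(P,.076,.09,(.473,-.211),.03,"bar")
plan(.473,-.211,.014,77.5)
E
```

```text
box top 2123 c 473.4 -213.5 size 83.1 59.5 long axis deg -12.5 zmed 0.052
bar 534 c 473.2 -213.6 size 42.7 15.0 long axis deg -67.7 zmed 0.0801
t 3.35 tcp [ 474.  -208.7  250. ] ydeg now 77.7 shift cm [ 0.04 -0.25 23.6 ] turn [ 0.  -0.   0.2] q6 -1.92 q1 -0.56 F [-0.4  0.3 -0.1]
```

View pics/w2.png

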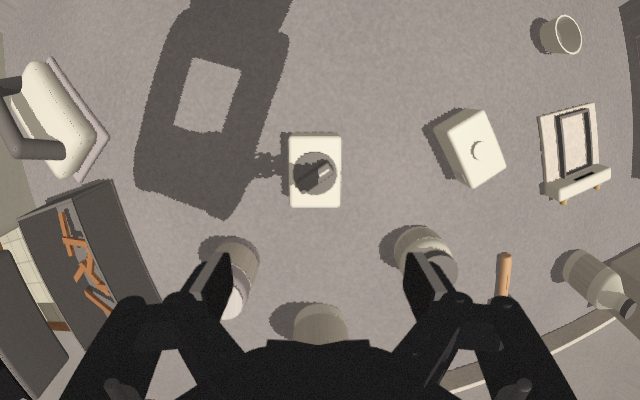

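The cartridge is at about (170,314) in the wrist view, centred between the fingers with free floor around it. Descending.

Call:
send_rows([
  [0,-0.4,4,0,0,0,1],
  [0,-0.4,8,0,0,0,1],
  [0,-0.4,11.5,0,0,0,1],
  [0,-0.4,14.5,0,0,0,1],
  [0,-0.4,17,0,0,0,1],
  [0,-0.4,19,0,0,0,1],
  [0,-0.4,20.5,0,0,0,1],
  [0,-0.4,21.8,0,0,0,1],
  [0,-0.4,22.8,0,0,0,1],
  [0,-0.4,23.6,0,0,0,1],
  [0,-0.4,23.6,0,0,0,1],
  [0,-0.4,23.6,0,0,0,1],
])

```text
t: 4.35
tcp_pos: [0.4733, -0.2127, 0.0146]
ee_rot: [0.335, 3.124, -0.0]
ft_force: [0.7, -0.5, -0.0]
gripper_width: 0.999
gripper_force: 0.0
```

Call:
send_rows([
  [0,0,0,0,0,0,0.4],
  [0,0,0,0,0,0,0.3],
  [0,0,0,0,0,0,0.2],
  [0,0,0,0,0,0,0],
  [0,0,0,0,0,0,-0.2],
  [0,0,0,0,0,0,-0.5],
  [0,0,0,0,0,0,-1],
  [0,0,0,0,0,0,-1],
  [0,0,0,0,0,0,-1],
  [0,0,0,0,0,0,-1],
], grip_force=40)

```text
t: 5.18
tcp_pos: [0.4735, -0.2135, 0.0152]
ee_rot: [0.336, 3.122, -0.001]
ft_force: [-0.2, 1.9, 6.0]
gripper_width: 0.7
gripper_force: 43.6
```

Call:
send_rows([
  [0,0,-0.5,0,0,0,-1],
  [0,0,-1.5,0,0,0,-1],
  [0,0,-3,0,0,0,-1],
  [0,0,-5,0,0,0,-1],
  [0,0,-7.5,0,0,0,-1],
  [0,0,-10,0,0,0,-1],
  [0,0,-12.5,0,0,0,-1],
  [0,0,-14.5,0,0,0,-1],
  [0,0,-15,0,0,0,-1],
  [0,0,-15,0,0,0,-1],
  [0,0,-15,0,0,0,-1],
])

```text
t: 6.1
tcp_pos: [0.4728, -0.2131, 0.1636]
ee_rot: [-0.336, -3.123, -0.0]
ft_force: [-0.8, -0.1, -4.1]
gripper_width: 0.695
gripper_force: 44.6
```

```bash
python3 - <<'E'
from m import *
s=robot.read_state(); t=s["tcp_pos"]; print(s["gripper_width"],s["gripper_force"])
for n in ("top","scene","wrist"):
    c=vision.camera(n); P=wrist(c) if n=="wrist" else cloud(c)
    save(c,n+"3.png")
    rect(P,.195,.207,t[:2],.06,n+" boxtop"); rect(P,.21,.24,t[:2],.03,n+" bar")
plan(.5117,.2032,.165,95.1)
E
```

```text
0.6949952141483418 44.62663114070892
top boxtop 189 c 445.7 -204.6 size 57.9 28.0 long axis deg 76.8 zmed 0.2009
top bar few 0
scene boxtop 278 c 485.3 -213.3 size 73.5 72.7 long axis deg -38.2 zmed 0.2007
scene bar 109 c 473.2 -212.2 size 57.7 31.0 long axis deg 80.7 zmed 0.2265
wrist boxtop 16614 c 466.6 -211.6 size 86.7 72.8 long axis deg 77.4 zmed 0.2001
wrist bar 6132 c 461.6 -210.6 size 53.4 25.2 long axis deg -87.5 zmed 0.2268
t 6.25 tcp [ 472.6 -213.   162.9] ydeg now 77.7 shift cm [ 5.04 41.49 -0.17] turn [  0.1  -0.1 -17.4] q6 -1.93 q1 -0.57 F [-0.8 -0.8 -4.4]
```

View pics/wrist3.png

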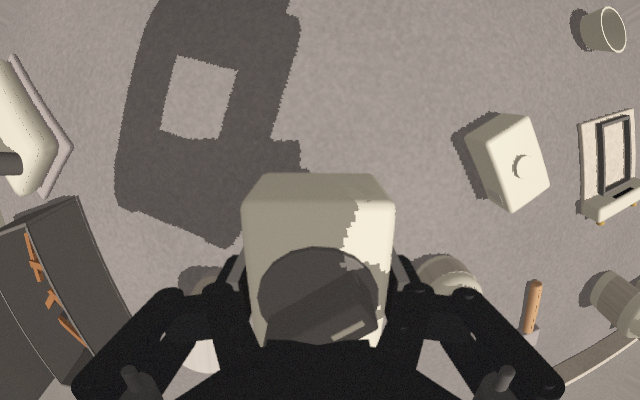

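Held straight: the box is centred between the pads at about (235,315). Moving above the bay.

Call:
send_rows([
  [0.2,1.5,-0.2,0,0,-1,-1],
  [0.6,4.5,-0.2,0,0,-2,-1],
  [1.1,8.5,-0.2,0,0,-4,-1],
  [1.6,13,-0.2,0,0,-6,-1],
  [2.2,18,-0.2,0,0,-8,-1],
  [2.8,23,-0.2,0,0,-10,-1],
  [3.4,28,-0.2,0,0,-12,-1],
  [4.0,33,-0.2,0,0,-14,-1],
  [4.5,37,-0.2,0,0,-16,-1],
  [4.8,39.5,-0.2,0,0,-17,-1],
  [5.0,41,-0.2,0,0,-17.4,-1],
  [5.0,41.5,-0.2,0,0,-17.4,-1],
])

```text
t: 7.25
tcp_pos: [0.5119, 0.2078, 0.165]
ee_rot: [0.146, -3.137, -0.002]
ft_force: [1.0, -0.2, -3.4]
gripper_width: 0.702
gripper_force: 45.1
```

Call:
send_rows([
  [0,0,0,0,0,0,-1],
  [0,0,0,0,0,0,-1],
])

```text
t: 7.42
tcp_pos: [0.5122, 0.2028, 0.1652]
ee_rot: [0.141, -3.137, 0.001]
ft_force: [-0.1, -0.3, -4.5]
gripper_width: 0.694
gripper_force: 45.1
```

```bash
python3 - <<'E'
from m import *
c=vision.camera("wrist"); P=wrist(c).reshape(-1,3); s=robot.read_state()
A=R.from_rotvec(s["ee_rot"]).as_matrix(); L=(P-s["tcp_pos"])@A
m=(P[:,2]>.18)&(P[:,2]<.2)&(abs(L[:,1])<.02)&(L[:,0]>.03)&(L[:,0]<.06)
print("front face L x",np.median(L[m,0]),m.sum())
m=(abs(L[:,0]-.03)<.03)&(abs(L[:,1])<.025)&(abs(P[:,2]-.2)<.01); print("top edge x",np.percentile(L[m,0],[98,99.5,100]),"z",np.median(P[m,2]))
for n in ("scene","top"):
    c=vision.camera(n); Q=cloud(c).reshape(-1,3); l=(Q-s["tcp_pos"])@A
    m=(abs(l[:,0])<.06)&(abs(l[:,1])<.06)&(abs(Q[:,2]-.2)<.004); print(n,m.sum(),np.percentile(l[m,0],[.5,2,98,99.5]),np.percentile(l[m,1],[.5,2,98,99.5]))
plan(.5117,.2032,.04,95.1)
E
```

```text
front face L x 0.04203790564646946 1608
top edge x [0.04219864 0.04238635 0.04273849] z 0.20251202433809873
scene 322 [-0.04226075 -0.04148023  0.01137959  0.01718334] [-0.03992009 -0.0339697   0.0394862   0.04359765]
top 42 [-0.04156317 -0.04142593  0.03794633  0.03913735] [-0.04088564 -0.03675518 -0.02422603 -0.02298671]
t 7.57 tcp [512.6 201.8 166. ] ydeg now 95.0 shift cm [ 0.07  0.15 12.6 ] turn [-0.  -0.  -0.1] q6 -1.42 q1 0.24 F [-0.1 -0.1 -3.5]
```

Call:
send_rows([
  [0,0.1,2,0,0,0,-1],
  [0,0.1,5,0,0,0,-1],
  [0,0.1,8,0,0,0,-1],
  [0,0.1,10,0,0,0,-1],
  [0,0.1,11.5,0,0,0,-1],
  [0,0.1,12.2,0,0,0,-1],
  [0,0.1,12.2,0,0,0,-1],
  [0,0.1,12.2,0,0,0,-1],
])

```text
t: 8.23
tcp_pos: [0.5128, 0.2034, 0.0449]
ee_rot: [-0.139, 3.138, -0.0]
ft_force: [-0.5, -0.2, -2.7]
gripper_width: 0.699
gripper_force: 45.0
```

```bash
python3 - <<'E'
from m import *
for n in ("wrist","scene"):
    c=vision.camera(n); save(c,n+"4.png"); 
    if n=="scene": cv2.imwrite("pics/s4.png",cv2.resize(c["pixels"][180:310,350:480,::-1],None,fx=4,fy=4))
plan(.5117,.2032,.023,95.1)
E
```

```text
t 8.33 tcp [513.2 203.7  45.6] ydeg now 95.1 shift cm [ 0.16 -0.04  2.26] turn [ 0.   0.1 -0. ] q6 -1.42 q1 0.24 F [-0.1  0.7 -2.9]
```

View pics/s4.png

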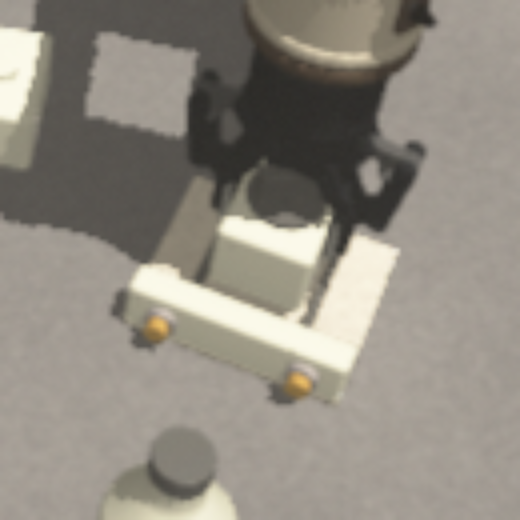

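The crop shows the box hovering over the bay and square to the housing. Lowering slowly.

Call:
send_rows([
  [0.1,0,0.3,0,0,0,-1],
  [0.1,0,0.6,0,0,0,-1],
  [0.1,0,0.9,0,0,0,-1],
  [0.1,0,1.1,0,0,0,-1],
  [0.1,0,1.3,0,0,0,-1],
  [0.1,0,1.5,0,0,0,-1],
  [0.1,0,1.6,0,0,0,-1],
  [0.1,0,1.7,0,0,0,-1],
  [0.1,0,1.8,0,0,0,-1],
  [0.1,0,1.9,0,0,0,-1],
  [0.1,0,1.9,0,0,0,-1],
])

```text
t: 9.25
tcp_pos: [0.5114, 0.2037, 0.0251]
ee_rot: [0.14, -3.138, 0.0]
ft_force: [-0.9, -0.3, -3.8]
gripper_width: 0.694
gripper_force: 45.1
```

Call:
send_rows([
  [0,0,0.05,0,0,0,-1],
  [0,0,0.1,0,0,0,-1],
  [0,0,0.15,0,0,0,-1],
  [0,0,0.2,0,0,0,-1],
  [0,0,0.2,0,0,0,-1],
])

```text
t: 9.67
tcp_pos: [0.5115, 0.2038, 0.0233]
ee_rot: [0.14, -3.138, 0.0]
ft_force: [0.1, -0.5, -3.3]
gripper_width: 0.697
gripper_force: 45.1
```

Call:
send_rows([
  [0,0,0.05,0,0,0,-1],
  [0,0,0.1,0,0,0,-1],
  [0,0,0.1,0,0,0,-1],
])

```text
t: 9.92
tcp_pos: [0.5115, 0.2038, 0.0232]
ee_rot: [-0.14, 3.138, -0.0]
ft_force: [-8.8, -2.4, 13.0]
gripper_width: 0.697
gripper_force: 47.0
```

Floor contact at the expected height. Release and rise straight up.

Call:
send_rows([
  [0,0,0,0,0,0,0.5],
  [0,0,0,0,0,0,0.7],
  [0,0,0,0,0,0,1],
  [0,0,0,0,0,0,1],
  [0,0,0,0,0,0,1],
  [0,0,0,0,0,0,1],
])

```text
t: 10.42
tcp_pos: [0.5115, 0.2038, 0.0222]
ee_rot: [0.14, -3.138, 0.0]
ft_force: [-0.7, 0.2, 0.5]
gripper_width: 0.998
gripper_force: 0.0
```

Call:
send_rows([
  [0,0,-1,0,0,0,1],
  [0,0,-3,0,0,0,1],
  [0,0,-6,0,0,0,1],
  [0,0,-10,0,0,0,1],
  [0,0,-14,0,0,0,1],
  [0,0,-18,0,0,0,1],
  [0,0,-20,0,0,0,1],
  [0,0,-20,0,0,0,1],
  [0,0,-20,0,0,0,1],
])

```text
t: 11.17
tcp_pos: [0.5117, 0.2039, 0.224]
ee_rot: [-0.14, 3.136, 0.001]
ft_force: [0.2, -0.3, -1.0]
gripper_width: 0.997
gripper_force: 0.0
```

```bash
python3 - <<'E'
from m import *
c=vision.camera("wrist"); save(c,"w5.png"); P=wrist(c)
rect(P,.056,.0625,(.512,.204),.06,"box top"); rect(P,.084,.098,(.512,.204),.03,"bar")
c=vision.camera("top"); P=cloud(c)
rect(P,.054,.0625,(.512,.204),.06,"top box top"); rect(P,.08,.098,(.512,.204),.03,"bar")
plan(.5117,.2032,.1,95.1)
s=robot.read_state();print(s["qpos"])
E
```

```text
box top 2620 c 511.0 203.6 size 84.3 59.7 long axis deg 5.1 zmed 0.06
bar 659 c 511.5 203.4 size 42.7 14.8 long axis deg -50.0 zmed 0.0881
top box top 193 c 508.1 199.1 size 76.2 49.3 long axis deg 6.6 zmed 0.0604
bar 86 c 511.7 204.6 size 39.4 14.8 long axis deg -49.4 zmed 0.0885
t 11.27 tcp [511.1 203.7 221.7] ydeg now 95.1 shift cm [-0.07 -0.05 12.17] turn [-0.  -0.1  0. ] q6 -1.42 q1 0.24 F [ 0.  -0.4 -0.8]
[ 2.39254550e-01  1.02927794e-01  1.51002909e+00 -1.03041821e-04
  1.52976726e+00 -1.42066766e+00]
```

View pics/w5.png

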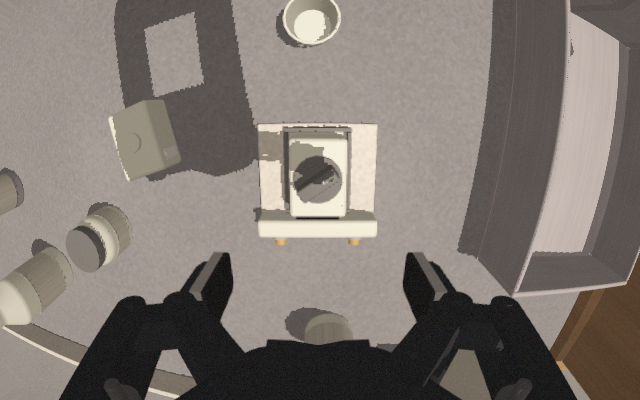

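The cartridge sits in the bay (top at z = 60 mm, long axis 5.1°, matching the bay), with its dial at about (180,317). Now I'll align with the bar, whose faces are along 40°.

Call:
send_rows([
  [0,0,0,0,0,7,1],
  [0,0,1,0,0,14,1],
  [0,0,2,0,0,21,1],
  [0,0,4,0,0,28,1],
  [0,0,6,0,0,35,1],
  [0,0,8,0,0,42,1],
  [0,0,9,0,0,49,1],
  [0,0,9,0,0,55,1],
  [0,0,9,0,0,55,1],
  [0,0,9,0,0,55,1],
])

```text
t: 12.1
tcp_pos: [0.5111, 0.2037, 0.1316]
ee_rot: [-1.32, -2.85, 0.001]
ft_force: [0.5, -0.3, 0.3]
gripper_width: 1.0
gripper_force: 0.0
```

```bash
python3 - <<'E'
from m import *
plan(.5115,.2035,.0665,40)
c=vision.camera("wrist"); P=wrist(c); rect(P,.084,.098,(.512,.204),.03,"bar")
E
```

```text
t 12.1 tcp [511.1 203.7 131.6] ydeg now 40.3 shift cm [-0.04  0.02  6.51] turn [-0.1 -0.   0.3] q6 -0.46 q1 0.24 F [ 0.5 -0.3  0.3]
bar 1272 c 511.0 203.9 size 41.9 13.6 long axis deg -49.0 zmed 0.088
```

Call:
send_rows([
  [0,0,2,0,0,0,1],
  [0,0,4,0,0,0,1],
  [0,0,5.3,0,0,0,1],
  [0,0,6.1,0,0,0,1],
  [0,0,6.5,0,0,0,1],
  [0,0,6.5,0,0,0,1],
])

```text
t: 12.65
tcp_pos: [0.5114, 0.2037, 0.067]
ee_rot: [-1.323, -2.849, 0.001]
ft_force: [-0.2, -1.5, -0.7]
gripper_width: 1.005
gripper_force: 0.0
```

Call:
send_rows([
  [0,0,0,0,0,0,0.3],
  [0,0,0,0,0,0,0],
  [0,0,0,0,0,0,-0.3],
  [0,0,0,0,0,0,-0.5],
  [0,0,0,0,0,0,-0.6],
  [0,0,0,0,0,0,-0.7],
  [0,0,0,0,0,0,-1],
  [0,0,0,0,0,0,-1],
  [0,0,0,0,0,0,-1],
  [0,0,0,0,0,0,-1],
], grip_force=30)

```text
t: 13.48
tcp_pos: [0.5115, 0.2038, 0.0676]
ee_rot: [1.325, 2.848, 0.0]
ft_force: [-1.1, -0.9, 5.8]
gripper_width: 0.155
gripper_force: 31.9
```

Gripped the 14 mm bar. First 60° clockwise, which is less than the 69° minimum.

Call:
send_rows([
  [0,0,0,0,0,5,-1],
  [0,0,0,0,0,10,-1],
  [0,0,0,0,0,15,-1],
  [0,0,0,0,0,20,-1],
  [0,0,0,0,0,25,-1],
  [0,0,0,0,0,30,-1],
  [0,0,0,0,0,35,-1],
  [0,0,0,0,0,40,-1],
  [0,0,0,0,0,45,-1],
  [0,0,0,0,0,50,-1],
  [0,0,0,0,0,55,-1],
  [0,0,0,0,0,60,-1],
])

```text
t: 14.48
tcp_pos: [0.5114, 0.2037, 0.0676]
ee_rot: [2.576, 1.799, -0.0]
ft_force: [-3.8, -1.0, 7.1]
gripper_width: 0.156
gripper_force: 32.2
```

```bash
python3 - <<'E'
from m import *
s=robot.read_state(); print(s["moment"],s["gripper_width"]); plan(.5115,.2035,.0665,-20)
E
```

```text
[-0.24427626  0.63967667  0.00663994] 0.15627579314988183
t 14.48 tcp [511.4 203.7  67.6] ydeg now -20.1 shift cm [-0.02  0.02  0.11] turn [-0.   0.  -0.1] q6 0.59 q1 0.24 F [-3.8 -1.   7.1]
```

Call:
send_rows([
  [0,0,0,0,0,4,-1],
  [0,0,0,0,0,8,-1],
  [0,0,0,0,0,12,-1],
  [0,0,0,0,0,16,-1],
])

```text
t: 14.82
tcp_pos: [0.5114, 0.2038, 0.0675]
ee_rot: [2.8, 1.424, -0.0]
ft_force: [-5.6, -1.4, 7.0]
gripper_width: 0.153
gripper_force: 32.2
```

```bash
cat > r.py <<'E'
from h import *
s=robot.read_state(); print(np.round(s["moment"],2),s["gripper_width"],s["gripper_force"]); plan(.5115,.2035,.0665,-20)
E
python3 r.py
```

```text
[-0.13  0.68  0.09] 0.1534130603587885 32.15414643287659
t 14.82 tcp [511.4 203.8  67.5] ydeg now -36.1 shift cm [-0.01  0.03  0.1 ] turn [ -0.    0.  -16.1] q6 0.87 q1 0.24 F [-5.6 -1.4  7. ]
```

Call:
send_rows([
  [0,0,0,0,0,4,-1],
  [0,0,0,0,0,8,-1],
  [0,0,0,0,0,12,-1],
])

```text
t: 15.07
tcp_pos: [0.5116, 0.2038, 0.0675]
ee_rot: [2.933, 1.124, 0.0]
ft_force: [-2.4, -3.0, 6.1]
gripper_width: 0.154
gripper_force: 33.1
```

```bash
python3 r.py
```

```text
[-0.66  0.54  0.55] 0.1541831774465999 33.1057870388031
t 15.07 tcp [511.6 203.8  67.5] ydeg now -48.1 shift cm [-0.03  0.01  0.1 ] turn [  0.   -0.  -28.1] q6 1.08 q1 0.24 F [-2.4 -3.   6.1]
```

Call:
send_rows([
  [0,0,0,0,0,4,-1],
  [0,0,0,0,0,8,-1],
  [0,0,0,0,0,12,-1],
])

```text
t: 15.32
tcp_pos: [0.5115, 0.2034, 0.0677]
ee_rot: [3.033, 0.813, -0.0]
ft_force: [-3.8, -6.0, 11.3]
gripper_width: 0.152
gripper_force: 103.8
```

```bash
python3 r.py
```

```text
[-0.87  0.71  2.96] 0.15190803215395385 103.82972755702212
t 15.32 tcp [511.5 203.4  67.7] ydeg now -60.0 shift cm [ 0.01 -0.01  0.12] turn [  0.1   0.  -40. ] q6 1.29 q1 0.24 F [-3.8 -6.  11.3]
```

The stop is reached (3 N m). Easing off while keeping the moment positive, so the dial doesn't turn back.

Call:
send_rows([
  [0,0,0,0,0,-3,-1],
  [0,0,0,0,0,-6,-1],
  [0,0,0,0,0,-6,-1],
])

```text
t: 15.57
tcp_pos: [0.5115, 0.2034, 0.0676]
ee_rot: [2.984, 0.98, -0.0]
ft_force: [-3.7, -5.3, 9.2]
gripper_width: 0.156
gripper_force: 59.0
```

```bash
python3 r.py
```

```text
[-0.8   0.58  1.4 ] 0.155638706978715 59.02112008072436
t 15.57 tcp [511.5 203.4  67.6] ydeg now -53.6 shift cm [ 0.01 -0.01  0.11] turn [  0.    0.  -33.6] q6 1.18 q1 0.24 F [-3.7 -5.3  9.2]
```

Call:
send_rows([
  [0,0,0,0,0,-2,-1],
  [0,0,0,0,0,-4.5,-1],
  [0,0,0,0,0,-4.5,-1],
])

```text
t: 15.82
tcp_pos: [0.5115, 0.2034, 0.0676]
ee_rot: [2.944, 1.095, -0.0]
ft_force: [-3.4, -4.3, 5.5]
gripper_width: 0.158
gripper_force: 35.6
```

```bash
python3 r.py
```

```text
[-0.75  0.43  0.33] 0.15780816437207396 35.64216613769531
t 15.82 tcp [511.5 203.4  67.6] ydeg now -49.2 shift cm [ 0.   -0.01  0.11] turn [  0.    0.  -29.2] q6 1.1 q1 0.24 F [-3.4 -4.3  5.5]
```

Call:
send_rows([
  [0,0,0,0,0,0,-0.4],
  [0,0,0,0,0,0,0],
  [0,0,0,0,0,0,0.5],
  [0,0,0,0,0,0,1],
  [0,0,0,0,0,0,1],
  [0,0,0,0,0,0,1],
  [0,0,0,0,0,0,1],
  [0,0,0,0,0,0,1],
])

```text
t: 16.48
tcp_pos: [0.5115, 0.2038, 0.0673]
ee_rot: [2.946, 1.09, -0.0]
ft_force: [-0.5, 0.1, -0.2]
gripper_width: 0.998
gripper_force: 0.0
```

Call:
send_rows([
  [0,0,-1,0,0,0,1],
  [0,0,-3,0,0,0,1],
  [0,0,-6,0,0,0,1],
  [0,0,-10,0,0,0,1],
  [0,0,-14,0,0,0,1],
  [0,0,-15,0,0,0,1],
  [0,0,-15,0,0,0,1],
  [0,0,-15,0,0,0,1],
])

```text
t: 17.15
tcp_pos: [0.5116, 0.2038, 0.2181]
ee_rot: [2.946, 1.09, 0.002]
ft_force: [0.5, 0.7, -1.1]
gripper_width: 0.999
gripper_force: 0.0
```

```bash
python3 - <<'E'
from m import *
c=vision.camera("wrist"); save(c,"w6.png"); P=wrist(c)
rect(P,.056,.0625,(.512,.204),.06,"box top"); rect(P,.084,.098,(.512,.204),.03,"bar")
plan(.5115,.2035,.0665,-45)
E
```

```text
box top 2749 c 512.0 203.2 size 84.0 60.6 long axis deg 0.1 zmed 0.0599
bar 654 c 512.3 203.2 size 41.9 14.2 long axis deg 42.2 zmed 0.088
t 17.2 tcp [511.2 203.7 216.9] ydeg now -49.4 shift cm [1.000e-02 4.000e-02 1.504e+01] turn [-0.   0.  -4.4] q6 1.1 q1 0.24 F [-0.3 -0.4 -0.8]
```

View pics/w6.png

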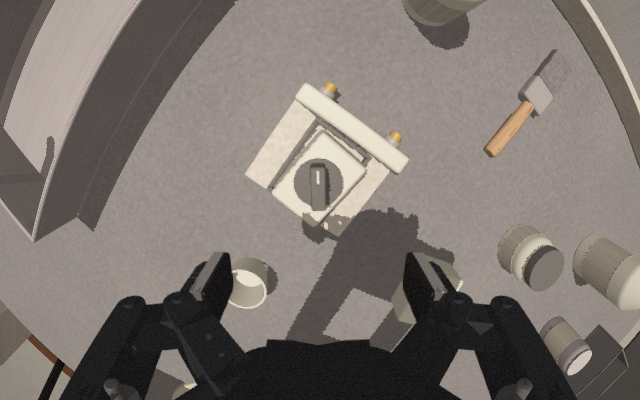

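The wrist view shows the cartridge down in the bay at about (180,318), turned about 5° within its play, top still at 60 mm. The bar is now 138° (2.4 rad) clockwise of the cartridge's long axis, which matches the locked stop. The gripper is clear, so I'm handing in.

```bash
python3 -c "
from plant import robot
print(robot.job_done())"
```

```text
the job is handed in; nothing more can be done
None
```

The cartridge is seated upright in the bay with its dial turned clockwise to the locked end stop, the gripper is clear, and I handed the job in at about 17 s; I left the other items alone but did not re-measure them afterwards.

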